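# Prime the scent diffuser

## Task

Get the white scent diffuser ready: first push its open filter drawer fully home until it clicks into its detent, then take the round glass flask from the coaster, set it upright in the sprung metal ring on top of the diffuser, and press it down so that the ring sinks by more than two thirds of its travel. Press only through the flask, and finish while still holding it pressed down; do not let go or let it rise. Keep the flask upright all the way, and leave the remote, the disc cases and the speaker where they are.

Things in the scene. Friction and masses are not known exactly. Their poses are not given: they have to be found in the camera images.
- unit: scent diffuser, a white plastic box fixed to the top, 130 (x) x 240 (y) x 75 mm high; origin at the centre of its underside, z up. Its front face looks to its own -x (roughly to the robot). The drawer is in its front at own y = +58 mm; the sprung ring stands on its top at own x = 0, y = -58 mm. Its place and yaw vary.
- drawer_front (a point): centre of the outer face of the drawer's flat white front panel, 36 mm above the surface; moves with the drawer, axes as the unit's. Panel 102 mm wide (y), 8 to 64 mm above the surface, 8 mm thick; push its outer face along the unit's +x. With the drawer home this point is at own x = -75, y = 58, z = 36 mm of the unit.
- drawer (a joint): how far the filter drawer is open, m: 0 fully home at its stop, 0.085 farthest out; starts 0.03 to 0.065 open. Sliding takes 1 to 2 N; from about 0.013 a sprung detent resists with about 5 to 8 N, and below about 0.004 it draws the drawer home and holds it. Home means less than 0.002.
- ring (a point): centre of the top edge of the sprung ring cradle: aluminium ring, 68 mm outer, 48 mm inner diameter, 10 mm high, coil spring below; axes as the unit's. 105 mm above the surface at rest; sinks with the ring. The flask's ball sits in the hole: seated, its underside is 7 mm below this point, its mid point 49 mm above.
- cradle (a joint): how far the ring is pressed down, m: 0 at rest (up), 0.012 at the lower stop. The spring pushes up with about 4 N at rest (it does not sink under the flask's weight alone) rising to about 9.5 N at the stop. It must be held at a value above 0.008.
- flask_mid (a point): point on the axis of the round amber glass flask half-way up, 56 mm above its underside; z along the axis towards the cap. The ball's centre is 31 mm below this point, the centre of the cap 36 mm above it. It starts upright on the coaster.
- flask: the flask, closed, 112 mm high, about 0.16 kg; origin at the centre of its underside. Flat foot 33 mm across, ball-shaped body of 60 mm diameter centred 25 mm up, brass neck of 20 mm diameter from 53 to 72 mm, cylindrical aluminium cap of 28 mm diameter from 72 to 112 mm above the underside.
- coaster: round white ceramic coaster, 94 mm diameter, 8 mm thick, loose, under the flask at the start; origin at the centre of its underside.
- remote: aluminium remote control, 40 x 170 x 14 mm high, lying with its length along its y; bystander.
- cases: stack of plastic disc cases, 125 x 142 x 51 mm high; bystander.
- speaker: wireless speaker, 130 x 190 x 120 mm high, with a 18 mm high turning knob on top; bystander.
Mind the look-alikes: they are no part of the job. Of the things shaped like the flask, the amber glass one is meant.

How it is judged:
By the outcome, as a careful person would: the job done as asked, in the order asked, and still so for the second after the job is handed in, while the arm keeps its last pose, push and grip.
It also fails if it takes over 67 s, if anything falls off the work surface, if the arm or the gripper's body presses on something with over 40 N, if the wrist force passes 120 N, or if a joint passes its speed limit or range.

## Robot

A 6-joint arm with a two-finger parallel gripper is mounted at the origin on the work surface. World frame = base frame: x ahead of the robot, y to its left, z up, the work surface at z = 0. Lengths are in m, angles in degrees, forces in N, time in s.
With the tool pointing down it reaches from about 0.35 to 0.875 m from the base axis. Payload 4.2 kg.
Tool frame: the origin (TCP) lies at the very end of the fingers, on their centre line; the grasp point (between the pads) lies 19 mm behind it (r.grip_point_offset is the distance from the TCP to the grasp point, in m); z points along the fingers, y is the line along which they close (so a half turn about z gives the same grasp; the last joint's range is limited). The gripper opens to 87 mm and grips with 3 to 60 N. Pads are 19 mm wide; open, the fingers measure 117 mm over their backs; the gripper's body (75 mm by 190 mm) begins 51 mm behind the grasp point.
Start: joints at [90.046, 22.042, 0.453, 0, -68.411, -14.817], TCP at [0.159, 0.604, 0.223] pointing down, gripper open.
Joint ranges: [-179.83, 179.83], [-69.29, 118.12], [-61.27, 80.66], [-181.25, 117.63], [-171.15, -9.14], [-177.46, 177.46]. Speed limits (degrees/s): [159.86, 159.86, 180, 180, 180, 180].

## Interface

Orientations are given as a 3x3 rotation matrix whose columns are the frame's x, y, z axes.
In Python, from station import r, cams gives the robot as it stands. The module is installed in compiled form; this text tells all that it offers.
- The arm moves only by the shell command python3 -m handwheel 'ROWS'. ROWS is JSON, a list that holds one entry, the list of rows, each a list of 7 numbers: the turn, a rotation vector about the tool's x, y, z in units of 6 degrees (1.0 is 6 degrees), then the shift along the tool's x, y, z in m, then the finger opening in m, from 0 to 0.087. In form: [[[ax, ay, az, x, y, z, jaw], ...]]. A call has 1 to 12 rows; each row shifts and turns the commanded pose from where the row before left it, along the tool's axes as they then stand; what a row does not reach is not made up. A row lasts 1/10 s, in which the tool goes at most 50 mm and 8.59 degrees, less where a joint would pass 70% of its speed; a pose out of reach is approached as far as the arm can. A call with a gripper value outside its range is refused whole. The fingers move at their own pace and stop on an object; the grip force is fixed at half the most. Time passes only in rows, so rows that do not move let the fingers close. It gives the time, the measured TCP pose, the force, the opening and the grip force at its end, in the units of the state.
- r.sense(): the state, without advancing time (a new reading comes with each control period).
- cams.capture(name): name is "scene" or "top" or "wrist"; returns the picture (420x560x3 uint8, red, green, blue); there is no depth.
- cams.get_calibration(name): a dict with "camera_matrix" (3x3 intrinsics, pixels), "k1" (the pictures are not rectified: a ray, as slopes to the right and down, at radius r is drawn at 1 + k1 r^2 times it, then the intrinsics apply), "rvec" (rotation vector, rad) and "tvec" (3), from world to camera coordinates, as OpenCV has them; the wrist camera has in their place "T_tool_cam" (4x4, takes a point from camera to tool coordinates, whose origin is the TCP and whose axes are the flange's). Camera axes: x right, y down, z forward; pixel columns grow to the right and rows downward; lengths in m; the calibration is good to about 2 mm. A picture is of the moment at which its call begins: read the wrist's pose just before it. get_calibration takes no time and is no camera call.
- r.finish_job(): hands the job in; it is judged then, once.
The state is a dict: "time_s": time; "joints": joint angles; "joint_velocities": joint speeds; "effort": joint torques, N m; "tcp_pos": TCP position; "ee_rot": TCP orientation; "wrist_force": force on the tool from outside, world axes, zero at the start; "moment": the same for the moment, N m; "gripper_width": opening from 0.0 (shut) to 1.0 (fully open); "gripper_force": force on a finger pad.
Only numpy, scipy, OpenCV 4.12 (cv2) and the standard library are available. Lean on these libraries where they do the work, as an engineer would, in place of code of your own. Each camera call takes 0.05 s, during which the arm holds its last target. There are 200 camera calls.

## Working session

There is one attempt and no reset: what is moved stays moved. The work goes in short steps, Python scripts to look and compute and a shell command to move; the robot and the scene stay as the last step left them, time stands still between calls to the robot, and variables do not carry over. Pictures are saved under pics/ and viewed, at most 10 in all, crops included, and the job is handed in when it is done.

```bash
mkdir -p pics
cat > h.py <<'E'
import numpy as np, cv2
from station import r, cams
def cam(name, s=None):
    c=cams.get_calibration(name); K=np.array(c["camera_matrix"],float); k1=c["k1"]
    if "rvec" in c:
        R=cv2.Rodrigues(np.array(c["rvec"],float))[0]; t=np.array(c["tvec"],float).ravel()
    else:
        s=s or r.sense(); T=np.eye(4); T[:3,:3]=s["ee_rot"]; T[:3,3]=s["tcp_pos"]
        M=np.linalg.inv(T@np.array(c["T_tool_cam"])); R,t=M[:3,:3],M[:3,3]
    return K,np.array([k1,0,0,0.]),R,t
def ray(C,uv):
    K,d,R,t=C; p=cv2.undistortPoints(np.array([[uv]],float),K,d).ravel()
    return -R.T@t, R.T@np.array([p[0],p[1],1])
def onz(C,uv,z):
    o,d=ray(C,uv); return o+d*(z-o[2])/d[2]
def proj(C,P):
    K,d,R,t=C; return cv2.projectPoints(np.array(P,float).reshape(-1,1,3),cv2.Rodrigues(R)[0],t,K,d)[0].reshape(-1,2)
def save(name,f):
    im=cams.capture(name); cv2.imwrite("pics/"+f,im[:,:,::-1]); return im
E
python3 - <<'E'
from h import *
a=save("top","top0.png"); b=save("scene","scene0.png")
for n in("top","scene"):
    C=cam(n); print(n,-C[2].T@C[3],C[2][2],C[0][0,0])
s=r.sense(); print(s["time_s"],np.round(s["ee_rot"],3),r.grip_point_offset, cams.get_calibration("wrist"))
E
```

```text
top [ 0.19257147 -0.01000567  1.8527258 ] [ 0.21011889 -0.00519666 -0.97766203] 539.2192748032388
scene [ 1.47044493 -0.17891457  1.22735854] [-0.60497677  0.11199689 -0.78832722] 540.7932699847247
0.1 [[ 0.967 -0.255 -0.   ]
 [-0.255 -0.967 -0.002]
 [ 0.     0.002 -1.   ]] 0.0187 {'camera_matrix': array([[376.02824976,   0.        , 284.62543429],
       [  0.        , 376.02824976, 209.07924863],
       [  0.        ,   0.        ,   1.        ]]), 'k1': -0.10445399337713121, 'T_tool_cam': array([[ 7.84847091e-04, -9.62326085e-01, -2.71896836e-01,
         7.49032959e-02],
       [ 9.99999160e-01,  1.03574412e-03, -7.79255693e-04,
        -9.01628436e-05],
       [ 1.03151363e-03, -2.71895996e-01,  9.62326090e-01,
        -1.62561044e-01],
       [ 0.00000000e+00,  0.00000000e+00,  0.00000000e+00,
         1.00000000e+00]])}
```

View pics/top0.png

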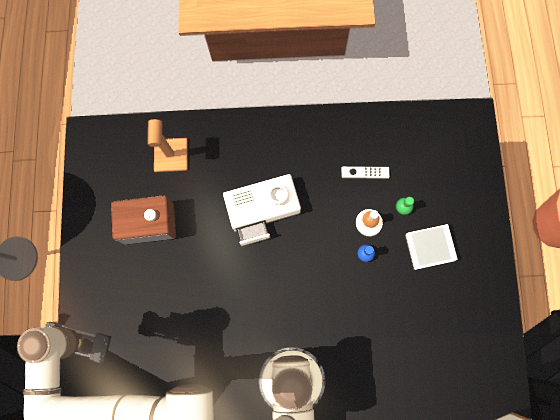

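View pics/scene0.png

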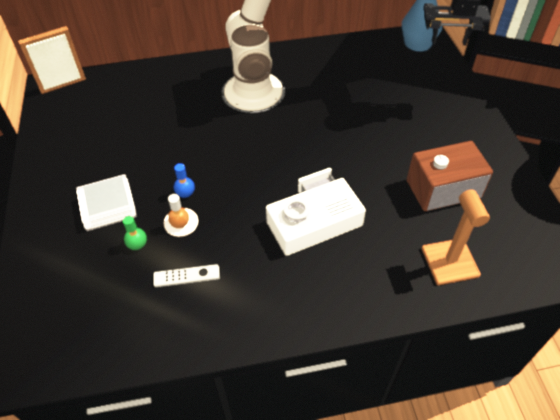

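The lookalikes in the top picture are amber (370,219) on the white coaster, green (405,206) and blue (367,254). The amber one on the coaster fits the description. I'll confirm it in enlarged crops, which also give me the unit's corners.

Run:
```python
import cv2
a=cv2.imread("pics/top0.png")[155:275,215:415]; cv2.imwrite("pics/c1.png",cv2.resize(a,None,fx=4,fy=4,interpolation=cv2.INTER_CUBIC))
b=cv2.imread("pics/scene0.png")[150:290,160:370]; cv2.imwrite("pics/c2.png",cv2.resize(b,None,fx=3.8,fy=3.8,interpolation=cv2.INTER_CUBIC))
```

```text
(no output)
```

View pics/c1.png

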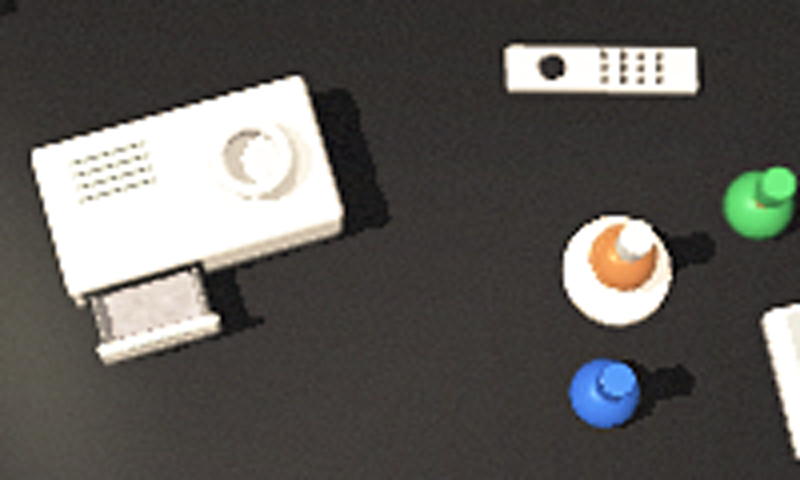

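View pics/c2.png

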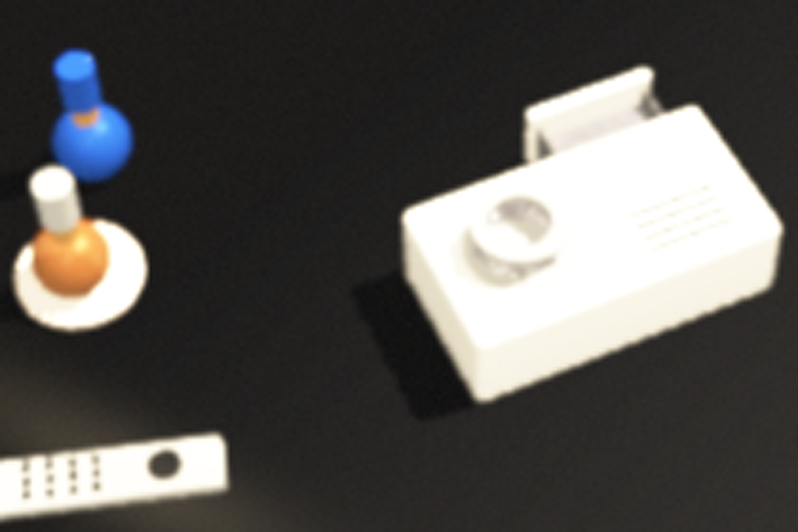

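```bash
cat > m.py <<'E'
from h import *
from scipy.optimize import least_squares
T,S=cam("top"),cam("scene")
t=lambda u,v:np.array([215+(u-1.5)/4,155+(v-1.5)/4]); s=lambda u,v:np.array([160+(u-1.4)/3.8,150+(v-1.4)/3.8])
L=np.array([[.065,.12],[.065,-.12],[-.065,-.12],[-.065,.12]])
tp=np.array([t(33,150),t(302,77),t(342,217),t(72,297)]); sp=np.array([s(782,228),s(482,350),s(403,212),s(690,108)])
def pts(p,z=.075):
    c,q=np.cos(p[2]),np.sin(p[2]); return np.c_[L@np.array([[c,q],[-q,c]])+p[:2],np.full(4,z)]
f=lambda p:np.r_[proj(T,pts(p))-tp,proj(S,pts(p))-sp].ravel()
o=least_squares(f,[.7,.05,.2]); p=o.x; print("unit",p[:2],np.degrees(p[2]),o.fun.round(1))
c,q=np.cos(p[2]),np.sin(p[2]); R=np.array([[c,-q],[q,c]])
print("ring pred",R@[0,-.058]+p[:2]," drawer home",R@[-.075,.058]+p[:2])
for n,z,a,b in[("ring",.105,t(260,158),s(513,230)),("cap",.120,t(638,232),s(52,184)),("ball",.033,t(622,258),s(72,257)),("coaster",.008,t(617,270),s(80,273)),("dl",.064,t(101,354),s(650,68)),("dr",.064,t(219,321),s(525,110))]:
    A,B=onz(T,a,z)[:2],onz(S,b,z)[:2]; print(n,A,B, "own",R.T@(A-p[:2]),R.T@(B-p[:2]))
E
python3 m.py
```

```text
unit [0.60171238 0.07549928] 13.907113498923273 [-0.7 -0.  -0.3 -1.3  0.7 -0.6 -0.4 -0.6  0.3 -0.4 -1.1 -0.7 -0.9  0.
  0.9 -1.5]
ring pred [0.61565259 0.01919946]  drawer home [0.51497066 0.11377297]
ring [0.61248978 0.01231672] [0.62248945 0.01415579] own [-0.00472435 -0.0639208 ] [ 0.0054242  -0.06453905]
cap [ 0.53197234 -0.29530522] [ 0.52844327 -0.29436616] own [-0.15681805 -0.34317306] [-0.16001797 -0.34141332]
ball [ 0.52690377 -0.29403613] [ 0.52658286 -0.29420865] own [-0.16143301 -0.34072295] [-0.16178598 -0.34081329]
coaster [ 0.52109326 -0.29275759] [ 0.52297559 -0.29198855] own [-0.16676591 -0.33808534] [-0.16475392 -0.33779126]
dl [0.46004519 0.15301678] [0.46014371 0.15647188] own [-0.11888323  0.1092947 ] [-0.11795716  0.11262485]
dr [0.48345699 0.05313823] [0.48205813 0.0540711 ] own [-0.12016337  0.00671693] [-0.12129701  0.00795867]
```

The amber flask with the aluminium cap is confirmed on its coaster at about (0.527,-0.294). The drawer is about 45 mm open. I'll turn the tool to the unit's yaw and close the fingers.

```bash
cat > go.py <<'E'
# usage: go.py x y z yaw  -> remaining shift in tool axes (now / after turn) and turn
import sys; from h import *
s=r.sense(); R=np.array(s["ee_rot"]); p=np.array(s["tcp_pos"]); g=np.array([float(a) for a in sys.argv[1:4]]); y=np.radians(float(sys.argv[4]))
G=np.array([[np.cos(y),np.sin(y),0],[np.sin(y),-np.cos(y),0],[0,0,-1]])
print("t",round(s["time_s"],2),"F",np.round(s["wrist_force"],1),"w",round(s["gripper_width"],3),"tcp",p.round(4))
print("turn units",(cv2.Rodrigues(R.T@G)[0].ravel()/np.radians(6)).round(3),"shift now",(R.T@(g-p)).round(4),"after turn",(G.T@(g-p)).round(4))
E
python3 -m handwheel '[[[0,0,-1.197,0,0,0,0],[0,0,-1.197,0,0,0,0],[0,0,-1.197,0,0,0,0],[0,0,-1.197,0,0,0,0],[0,0,0,0,0,0,0]]]'; python3 go.py 0.4325 0.0933 0.22 13.9
```

```text
time_s: 0.6
tcp_pos: [0.1592, 0.604, 0.222]
ee_rot: [[0.971, 0.241, -0.0], [0.241, -0.971, -0.001], [-0.001, 0.001, -1.0]]
wrist_force: [0.6, 0.7, 0.3]
gripper_width: 0.63
gripper_force: 0.0
t 0.6 F [0.6 0.7 0.3] w 0.63 tcp [0.1592 0.604  0.222 ]
turn units [0.01  0.005 0.007] shift now [0.1422 0.5615 0.0025] after turn [0.1426 0.5614 0.002 ]
```

```bash
python3 -m handwheel '[[[0,0,0,0.012,0.042,0,0],[0,0,0,0.012,0.047,0,0],[0,0,0,0.012,0.047,0,0],[0,0,0,0.012,0.047,0,0],[0,0,0,0.012,0.047,0,0],[0,0,0,0.012,0.047,0,0],[0,0,0,0.012,0.047,0,0],[0,0,0,0.012,0.047,0,0],[0,0,0,0.012,0.047,0,0],[0,0,0,0.012,0.047,0,0],[0,0,0,0.012,0.047,0,0],[0,0,0,0.011,0.042,0,0]]]' >/dev/null; python3 go.py 0.4325 0.0933 0.036 13.9
python3 - <<'E'
from h import *
s=r.sense(); save("wrist","w1.png"); C=cam("wrist",s)
p=np.array([.6017,.0755]);a=np.radians(13.9);R=np.array([[np.cos(a),-np.sin(a)],[np.sin(a),np.cos(a)]])
f=lambda x,y,z:np.r_[R@[x,y]+p,z]
print(proj(C,[f(-.12,.109,.064),f(-.12,.007,.064),f(-.065,.12,.075),f(-.065,-.12,.075),f(.065,.12,.075),f(0,-.058,.105)]).round(0).tolist())
E
```

```text
t 1.8 F [ 1.1  0.9 -0.3] w 0.009 tcp [0.4321 0.0991 0.2227]
turn units [-0.002 -0.004 -0.024] shift now [-0.0011  0.0057  0.1867] after turn [-0.001   0.0057  0.1867]
[[231.0, 148.0], [351.0, 147.0], [214.0, 80.0], [507.0, 84.0], [209.0, -94.0], [457.0, -14.0]]
```

View pics/w1.png

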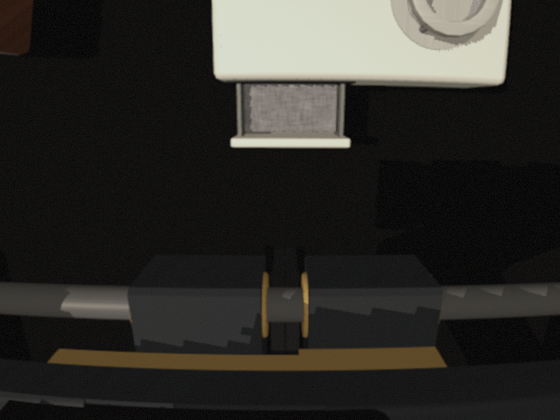

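The wrist picture matches the prediction: panel outer edge from (231,145) to (350,145), unit's front top edge at v≈80. I'll lower the tool and begin the push.

```bash
python3 -m handwheel '[[[0,0,0,0,0.006,0.03,0],[0,0,0,0,0,0.04,0],[0,0,0,0,0,0.04,0],[0,0,0,0,0,0.04,0],[0,0,0,0,0,0.037,0],[0,0,0,0.01,0,0,0],[0,0,0,0.01,0,0,0],[0,0,0,0,0,0,0]]]'; python3 -m handwheel '[[[0,0,0,0.01,0,0,0],[0,0,0,0.01,0,0,0],[0,0,0,0.01,0,0,0],[0,0,0,0.01,0,0,0],[0,0,0,0,0,0,0]]]' | grep -E "tcp|force"; python3 go.py 0.5058 0.1115 0.036 13.9
```

```text
time_s: 2.65
tcp_pos: [0.4563, 0.102, 0.0376]
ee_rot: [[0.97, 0.241, 0.006], [0.241, -0.971, 0.003], [0.006, -0.001, -1.0]]
wrist_force: [0.5, 0.5, 1.0]
gripper_width: 0.005
gripper_force: 0.0
tcp_pos: [0.4927, 0.1102, 0.0356]
wrist_force: [0.3, -0.5, 0.1]
gripper_force: 0.0
t 3.15 F [ 0.3 -0.5  0.1] w 0.004 tcp [0.4927 0.1102 0.0356]
turn units [-0.001 -0.008  0.006] shift now [ 0.0131  0.0019 -0.0004] after turn [ 0.0131  0.0019 -0.0004]
```

```bash
for i in 1; do python3 -m handwheel '[[[0,0,0,0.004,0,0,0],[0,0,0,0.004,0,0,0],[0,0,0,0,0,0,0]]]' | grep -E "tcp|wrist"; python3 -m handwheel '[[[0,0,0,0.003,0,0,0],[0,0,0,0.002,0,0,0],[0,0,0,0,0,0,0]]]' | grep -E "tcp|wrist"; done; python3 go.py 0.5058 0.1115 0.036 13.9
```

```text
tcp_pos: [0.4989, 0.1116, 0.0352]
wrist_force: [-1.0, 0.3, -0.1]
tcp_pos: [0.5034, 0.1127, 0.0353]
wrist_force: [-3.6, -0.9, 1.3]
t 3.75 F [-3.6 -0.9  1.3] w 0.005 tcp [0.5034 0.1127 0.0353]
turn units [0.002 0.016 0.006] shift now [ 0.002   0.0018 -0.0007] after turn [ 0.002   0.0018 -0.0007]
```

```bash
for i in 1 2; do :; done; python3 -m handwheel '[[[0,0,0,0.003,0,0,0],[0,0,0,0,0,0,0]]]' | grep -E "tcp|wrist"; python3 -m handwheel '[[[0,0,0,0.003,0,0,0],[0,0,0,0,0,0,0]]]' | grep -E "tcp|wrist";python3 -m handwheel '[[[0,0,0,0.003,0,0,0],[0,0,0,0,0,0,0]]]' | grep -E "tcp|wrist"
```

```text
tcp_pos: [0.5035, 0.1123, 0.0349]
wrist_force: [-9.7, -0.2, 4.8]
tcp_pos: [0.5035, 0.112, 0.0344]
wrist_force: [-15.9, 0.5, 8.2]
tcp_pos: [0.5035, 0.1115, 0.034]
wrist_force: [-21.5, -0.1, 11.5]
```

The tool is now held against a hard stop, so the drawer is probably home. I'll back off and look.

```bash
python3 -m handwheel '[[[0,0,0,-0.02,0,0,0],[0,0,0,-0.04,0,0,0],[0,0,0,-0.02,0,-0.04,0],[0,0,0,0,0,-0.04,0.06],[0,0,0,0,0,-0.04,0.06],[0,0,0,0,0,-0.04,0.06],[0,0,0,0,0,-0.03,0.06],[0,0,0,0,0,0,0.06]]]'|grep -E "tcp|force"
python3 - <<'E'
from h import *
s=r.sense(); im=save("wrist","w2.png"); C=cam("wrist",s)
p=np.array([.6017,.0755]);a=np.radians(13.9);R=np.array([[np.cos(a),-np.sin(a)],[np.sin(a),np.cos(a)]])
f=lambda x,y,z:np.r_[R@[x,y]+p,z]
print(proj(C,[f(-.075,.109,.064),f(-.075,.007,.064),f(-.065,.12,.075),f(-.065,-.12,.075),f(0,-.058,.105),f(.034,-.058,.105),f(-.034,-.058,.105)]).round(0).tolist())
E
```

```text
tcp_pos: [0.4392, 0.0977, 0.2313]
wrist_force: [0.2, -0.7, 0.1]
gripper_force: 0.0
[[229.0, 104.0], [348.0, 105.0], [214.0, 92.0], [498.0, 96.0], [448.0, 2.0], [450.0, -45.0], [445.0, 50.0]]
```

View pics/w2.png

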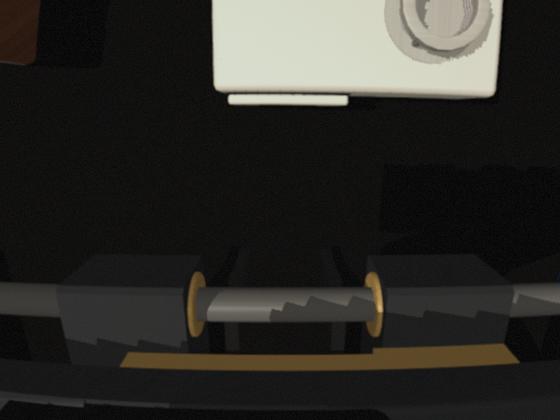

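The panel's outer edge is at v≈104, where home was predicted (104–105), so the drawer is in. Next I turn to yaw 0 and go above the amber flask.

```bash
python3 -m handwheel '[[[0,0,1.16,0,0,0,0.06],[0,0,1.16,0,0,0,0.06],[0,0,0,0.010,0.040,0,0.06],[0,0,0,0.010,0.044,0,0.06],[0,0,0,0.010,0.044,0,0.06],[0,0,0,0.010,0.044,0,0.06],[0,0,0,0.010,0.044,0,0.06],[0,0,0,0.010,0.044,0,0.06],[0,0,0,0.010,0.044,0.004,0.06],[0,0,0,0.010,0.044,0.004,0.06],[0,0,0,0.009,0.040,0,0.06],[0,0,0,0,0,0,0.06]]]'|grep -E "tcp|force"; python3 go.py .528 -.2943 .223 0
python3 - <<'E'
from h import *
s=r.sense(); im=save("wrist","w3.png"); C=cam("wrist",s)
print(proj(C,[[.528,-.2943,.120],[.528,-.2943,.033],[.523,-.292,.008]]).round(1).tolist())
E
```

```text
tcp_pos: [0.5249, -0.2963, 0.2149]
wrist_force: [-0.9, 0.2, -0.3]
gripper_force: 0.0
t 6.4 F [-0.9  0.2 -0.3] w 0.689 tcp [ 0.5249 -0.2963  0.2149]
turn units [ 0.006  0.015 -0.042] shift now [ 0.003  -0.002  -0.0081] after turn [ 0.0031 -0.002  -0.0081]
[[282.0, 207.8], [282.6, 182.6], [280.5, 182.4]]
```

View pics/w3.png

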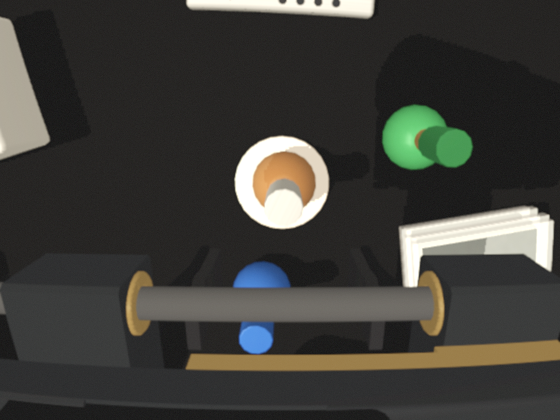

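The cap top is at (284,207) and the ball at (284,182), as predicted. Flask is at about (0.5285,-0.2955). Descend and grasp the cap.

```bash
python3 -m handwheel '[[[0,0,0,0.0036,-0.0008,0.02,0.06],[0,0,0,0,0,0.035,0.06],[0,0,0,0,0,0.035,0.06],[0,0,0,0,0,0.03,0.06],[0,0,0,0,0,0.012,0.06],[0,0,0,0,0,0,0.06]]]'|grep -E "tcp|wrist"; python3 -m handwheel '[[[0,0,0,0,0,0,0.035],[0,0,0,0,0,0,0.03],[0,0,0,0,0,0,0.026],[0,0,0,0,0,0,0.015],[0,0,0,0,0,0,0.01],[0,0,0,0,0,0,0.01],[0,0,0,0,0,0,0.01]]]'; python3 go.py .5285 -.2955 .081 0
```

```text
tcp_pos: [0.5269, -0.2902, 0.0837]
wrist_force: [0.5, 0.1, 0.1]
time_s: 7.75
tcp_pos: [0.5283, -0.2915, 0.0861]
ee_rot: [[1.0, 0.001, 0.001], [0.001, -1.0, -0.0], [0.001, 0.0, -1.0]]
wrist_force: [-0.6, -0.2, 2.8]
gripper_width: 0.315
gripper_force: 29.6
t 7.75 F [-0.6 -0.2  2.8] w 0.315 tcp [ 0.5283 -0.2915  0.0861]
turn units [ 0.004 -0.01   0.007] shift now [0.0002 0.004  0.0051] after turn [0.0002 0.004  0.0051]
```

```bash
python3 -m handwheel '[[[0,0,0,0,0,0,0.01],[0,0,0,0,0,0,0.01]]]'|grep -E "tcp|wrist"; python3 -m handwheel '[[[0,0,0,0,0,-0.01,0.01],[0,0,0,0,0,-0.03,0.01],[0,0,0,0,0,-0.04,0.01],[0,0,0,0,0,-0.04,0.01],[0,0,0,0,0,-0.02,0.01],[0,0,0,0,0,0,0.01],[0,0,0,0,0,0,0.01],[0,0,0,0,0,0,0.01]]]'; python3 go.py .6157 .0175 .23 0
python3 - <<'E'
from h import *
save("scene","s4.png")
im=cv2.imread("pics/s4.png")[100:310,80:360]; cv2.imwrite("pics/s4c.png",cv2.resize(im,None,fx=2.6,fy=2.6))
E
```

```text
tcp_pos: [0.5284, -0.2915, 0.0861]
wrist_force: [-0.5, 0.3, 4.0]
time_s: 8.75
tcp_pos: [0.5267, -0.2907, 0.2233]
ee_rot: [[1.0, 0.0, -0.004], [0.0, -1.0, 0.002], [-0.004, -0.002, -1.0]]
wrist_force: [-0.2, -0.2, -2.2]
gripper_width: 0.314
gripper_force: 29.6
t 8.75 F [-0.2 -0.2 -2.2] w 0.314 tcp [ 0.5267 -0.2907  0.2233]
turn units [-0.018  0.039  0.002] shift now [ 0.089  -0.3082 -0.0065] after turn [ 0.089  -0.3082 -0.0067]
```

View pics/s4c.png

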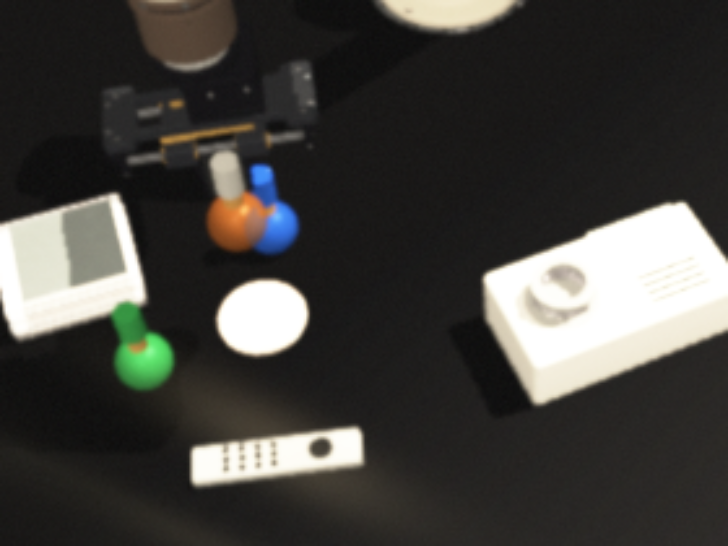

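The flask hangs upright in the grip, its cap at (228,175) in the crop, and the coaster is left behind. I'll carry it over the ring.

```bash
python3 -m handwheel '[[[0,0,0,0.004,-0.015,-0.002,0.01],[0,0,0,0.0085,-0.03,-0.002,0.01],[0,0,0,0.0085,-0.03,-0.002,0.01],[0,0,0,0.0085,-0.03,0,0.01],[0,0,0,0.0085,-0.03,0,0.01],[0,0,0,0.0085,-0.03,0,0.01],[0,0,0,0.0085,-0.03,0,0.01],[0,0,0,0.0085,-0.03,0,0.01],[0,0,0,0.0085,-0.03,0,0.01],[0,0,0,0.0085,-0.03,0,0.01],[0,0,0,0.0085,-0.025,0,0.01],[0,0,0,0,0,0,0.01]]]'>/dev/null; python3 -m handwheel '[[[0,0,0,0,0,0,0.01],[0,0,0,0,0,0,0.01],[0,0,0,0,0,0,0.01]]]'|grep -E "tcp|wrist"; python3 go.py .6157 .0192 .2 0
python3 - <<'E'
from h import *
s=r.sense(); W=cam("wrist",s); S=cam("scene"); a=save("wrist","w5.png"); b=save("scene","s5.png"); 
a=a[50:350,130:430,::-1]; 
rc=proj(S,[[.6157,.0192,.105]])[0]; u,v=rc.astype(int); print("scene ring",rc, "crop origin",u-50,v-100,"wrist",proj(W,[[.6157,.0192,.105],[.6497,.0192,.105]]))
c=cv2.resize(b[v-100:v+50,u-50:u+50,::-1],None,fx=4,fy=4,interpolation=cv2.INTER_CUBIC)
a=cv2.resize(a,(400,400)); a=cv2.copyMakeBorder(a,0,200,0,0,cv2.BORDER_CONSTANT)
cv2.imwrite("pics/comp5.png",np.hstack([a,c]))
p=np.array(s["tcp_pos"]); print(proj(S,[p+[0,0,-.078],p+[0,0,-.053],p+[0,0,.034]]).round(1).tolist())
E
```

```text
tcp_pos: [0.6164, 0.018, 0.2314]
wrist_force: [-0.0, 0.2, -2.3]
t 10.3 F [-0.   0.2 -2.3] w 0.315 tcp [0.6164 0.018  0.2314]
turn units [ 0.002  0.005 -0.003] shift now [-0.0007 -0.0012  0.0314] after turn [-0.0007 -0.0012  0.0314]
scene ring [295.95964248 207.85309276] crop origin 245 107 wrist [[283.39165969 201.78365696]
 [283.37369261 159.12791074]]
[[295.8, 196.5], [295.9, 190.2], [296.2, 167.0]]
```

View pics/comp5.png

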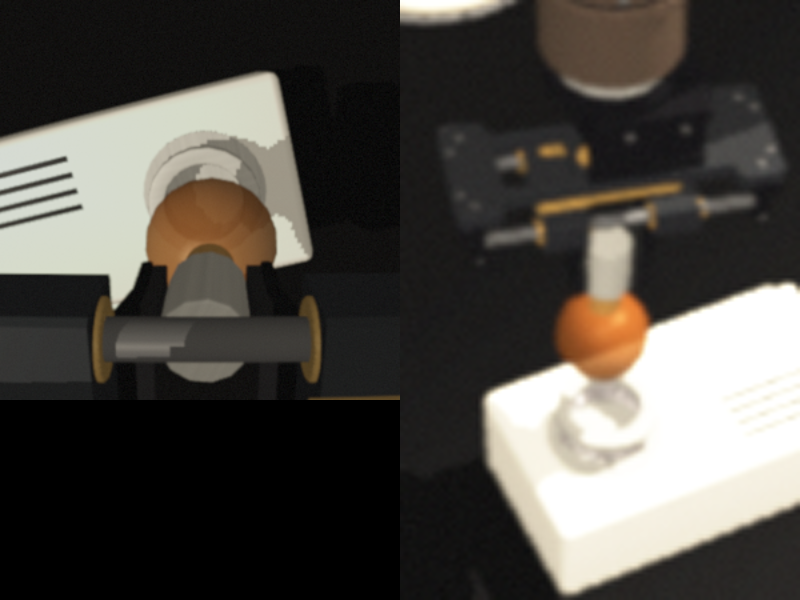

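The ball centre in the wrist crop is at (211,235) and the ring centre at u≈207, so the flask is about 2 mm to the right of the ring. In the scene crop, ball (602,335) sits straight above the ring (602,418). I'll correct slightly and lower.

```bash
python3 -m handwheel '[[[0,0,0,-0.0005,-0.0017,0.005,0.01],[0,0,0,0,0,0.015,0.01],[0,0,0,0,0,0.015,0.01],[0,0,0,0,0,0.01,0.01],[0,0,0,0,0,0,0.01],[0,0,0,0,0,0,0.01]]]'|grep -E "tcp|wrist"; python3 -m handwheel '[[[0,0,0,0,0,0.004,0.01],[0,0,0,0,0,0.003,0.01],[0,0,0,0,0,0,0.01],[0,0,0,0,0,0,0.01]]]'|grep -E "tcp|wrist"; python3 -m handwheel '[[[0,0,0,0,0,0.003,0.01],[0,0,0,0,0,0,0.01],[0,0,0,0,0,0,0.01]]]'|grep -E "tcp|wrist"
```

```text
tcp_pos: [0.6165, 0.0203, 0.1868]
wrist_force: [-0.1, -0.0, -1.5]
tcp_pos: [0.6163, 0.0205, 0.1797]
wrist_force: [0.1, 0.1, -1.3]
tcp_pos: [0.6162, 0.0205, 0.1765]
wrist_force: [-0.6, 0.3, -2.0]
```

```bash
python3 -m handwheel '[[[0,0,0,0,0,0.002,0.01],[0,0,0,0,0,0,0.01],[0,0,0,0,0,0,0.01]]]'|grep -E "tcp|wrist"; python3 -m handwheel '[[[0,0,0,0,0,0.002,0.01],[0,0,0,0,0,0,0.01],[0,0,0,0,0,0,0.01]]]'|grep -E "tcp|wrist"; python3 -m handwheel '[[[0,0,0,0,0,0.002,0.01],[0,0,0,0,0,0,0.01],[0,0,0,0,0,0,0.01]]]'|grep -E "tcp|wrist"
```

```text
tcp_pos: [0.6165, 0.0205, 0.1752]
wrist_force: [-1.7, 1.7, 2.6]
tcp_pos: [0.6164, 0.0205, 0.1729]
wrist_force: [-2.0, 0.9, 4.3]
tcp_pos: [0.6164, 0.0205, 0.1707]
wrist_force: [-1.2, -0.1, 4.3]
```

```bash
python3 -m handwheel '[[[0,0,0,0,0,0.002,0.01],[0,0,0,0,0,0.001,0.01],[0,0,0,0,0,0,0.01],[0,0,0,0,0,0,0.01]]]'|grep -E "tcp|wrist"; python3 -m handwheel '[[[0,0,0,0,0,0.002,0.01],[0,0,0,0,0,0,0.01],[0,0,0,0,0,0,0.01]]]'|grep -E "tcp|wrist"; python3 -m handwheel '[[[0,0,0,0,0,0.001,0.01],[0,0,0,0,0,0,0.01],[0,0,0,0,0,0,0.01]]]'|grep -E "tcp|wrist|ee_rot|width"
```

```text
tcp_pos: [0.6165, 0.0205, 0.168]
wrist_force: [-1.7, 1.4, 5.5]
tcp_pos: [0.6165, 0.0205, 0.1662]
wrist_force: [-2.5, 1.4, 6.7]
tcp_pos: [0.6165, 0.0205, 0.1654]
ee_rot: [[1.0, 0.001, 0.001], [0.001, -1.0, -0.0], [0.001, 0.0, -1.0]]
wrist_force: [-1.9, 1.1, 6.4]
gripper_width: 0.314
```

```bash
python3 -m handwheel '[[[0,0,0,0,0,0.0015,0.01],[0,0,0,0,0,0,0.01],[0,0,0,0,0,0,0.01]]]'|grep -E "tcp|wrist"; python3 -m handwheel '[[[0,0,0,0,0,0.0015,0.01],[0,0,0,0,0,0,0.01],[0,0,0,0,0,0,0.01]]]'|grep -E "tcp|wrist"
python3 - <<'E'
from h import *
W=cam("wrist");a=save("wrist","w6.png"); b=save("scene","s6.png")
c=cv2.resize(b[107:257,245:345,::-1],None,fx=4,fy=4,interpolation=cv2.INTER_CUBIC)
a=cv2.copyMakeBorder(cv2.resize(a[50:350,130:430,::-1],(400,400)),0,200,0,0,cv2.BORDER_CONSTANT)
cv2.imwrite("pics/comp6.png",np.hstack([a,c]))
E
```

```text
tcp_pos: [0.6166, 0.0205, 0.1641]
wrist_force: [-2.6, 1.9, 7.6]
tcp_pos: [0.6168, 0.0207, 0.1627]
wrist_force: [-2.4, 2.5, 7.6]
```

View pics/comp6.png

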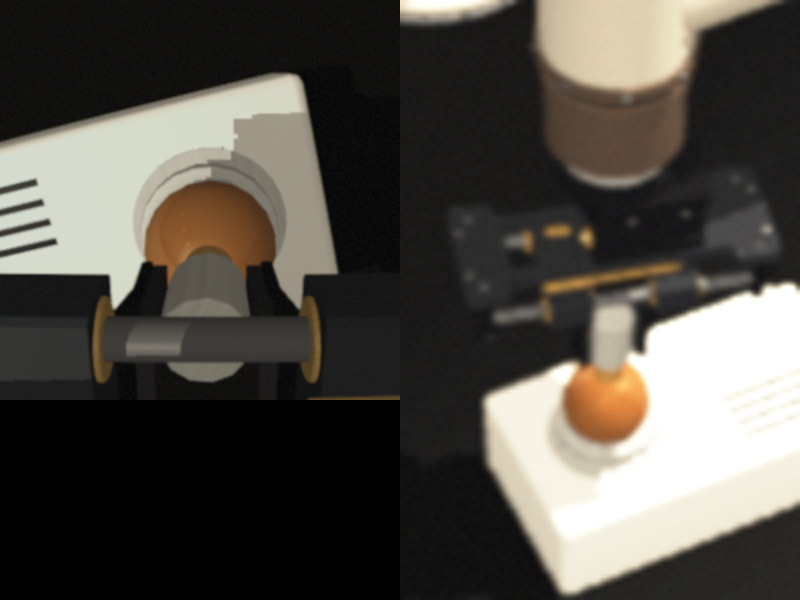

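```bash
python3 -m handwheel '[[[0,0,0,0,0,0.001,0.01],[0,0,0,0,0,0,0.01],[0,0,0,0,0,0,0.01],[0,0,0,0,0,0,0.01],[0,0,0,0,0,0,0.01]]]'
```

```text
time_s: 14.8
tcp_pos: [0.617, 0.0205, 0.1623]
ee_rot: [[1.0, 0.001, 0.002], [0.001, -1.0, 0.0], [0.002, -0.0, -1.0]]
wrist_force: [-2.3, 1.3, 9.8]
gripper_width: 0.311
gripper_force: 29.8
```

The force rose 2.2 N over 0.4 mm, so the ring is at its lower stop. The flask is upright and still gripped. Handing in.

```bash
python3 -c "
from station import r
print(r.finish_job())"
```

```text
the job is handed in; nothing more can be done
None
```

I pushed the drawer home and pressed the amber flask upright into the ring, down to about its lower stop by TCP height and force; I handed the job in at about 15 s, still gripping and pressing, and no verdict came back.

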